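# Isolate the bench speed controller and preset its dial

### The job

Make the bench speed controller safe and preset it: pull the isolating plug (the one with the tall flat fin) out of its socket and set it down in the shallow steel tray, not dropping it in. Only then turn the speed dial until its pointer lines up with the raised index tab on the ring round it. Leave the round blanking plug in its socket and do not knock the other things on the bench about.

Things in the scene. Friction and masses are not known exactly. Their poses are not given: they have to be found in the camera images.
- controller_top (a point): Centre of the flat top of the fixed grey speed controller (150 mm along x, 300 along y, top 90 mm above the bench; x to the rear, z up). In this frame: dial axis at y +85 mm; carrying handle, a bar along x, 90 mm long, at y +6 mm, 33 mm above the top; sockets at y -45 and y -115 mm (x 0), one with the isolating plug, the other with the blanking plug; which varies.
- plug_center (a point): Centre of the loose isolating plug (70 mm tall, 60 g), 35 mm above its foot; z up. Black fin 14 mm thick (its x), 36 mm wide (its y), sides free from 1 mm below to 35 mm above this point; then a flange 32 x 36 mm, 6 mm thick, resting on the controller; then an 18 mm square shank 28 mm long in the socket. It can stand on its foot.
- plug: The same isolating plug, origin at its foot's centre. Sprung balls in the socket hold it: after 1 mm of play about 10 to 15 N straight up frees it; it is clear of the socket when raised 30 mm. Shank clearance 1.5 mm in all.
- blank_top (a point): Round blanking plug in the other socket: a low black cap 36 mm across and 12 mm high; this point is the centre of its top. It stays where it is.
- tray_floor (a point): Centre of the inner floor of the shallow open steel tray, 3 mm above the bench. Tray fixed, empty, 130 mm (its x) by 100 mm (its y), 28 mm high, walls 3 mm. It stands left or right of the controller; a black parts bin of the same outline, 75 mm high, stands on the other side.
- speed_dial (a joint): Angle of the speed dial (rad), growing clockwise seen from above, from stop to stop -0.3 to 3.8; at 0 the pointer looks along the controller's +x. It is stiff (about 0.06 N m) and stays where it is left. The index tab always lies clockwise of the starting pointer, 0.7 to 3.0 rad on.
- dial_grip (a point): On the dial's axis, 26 mm above the controller's top, half-way up its grip bar; x along the bar to the pointer, z up. Black dial: disc 68 mm across, 8 mm thick, with an upright bar across it 50 mm long (x), 14 mm thick (y), rising from 8 to 44 mm above the controller's top. A small nose with a white line at one end of the bar is the pointer.
- pointer (a point): Where the dial's pointer points: 38 mm from the dial's axis, 10 mm above the controller's top; turns with the dial.
- index_tab (a point): Inner end of the raised index tab, 38 mm from the dial's axis, 10 mm above the controller's top; fixed. Bare aluminium tab 5 mm wide, 20 mm long, reaching 8 mm outside and 4 mm above the plain dark steel ring (72 to 96 mm across, 7 mm high) round the dial; its angle differs each time. When the dial is set, the pointer's point coincides with this one.
- spray_can: Bystander: metal spray can, 60 mm across, 170 mm tall, just behind the controller; origin at the centre of its underside.
- screw_jar: Bystander: jar, 60 mm across, 80 mm tall, behind the sockets; origin at the centre of its underside.
- tape_measure: Bystander: tape measure, 35 x 66 mm, 60 mm tall, behind the dial; origin at the centre of its underside.
- screwdriver: Bystander: screwdriver 200 mm long lying in front of the controller; 26 mm tall.
- glue_bottle: Bystander: white bottle, 60 mm across, 150 mm tall, at the back left; origin at the centre of its underside.
- paint_tin: Bystander: paint tin, 90 mm across, 110 mm tall, at the back right; origin at the centre of its underside.

How it is judged:
By the outcome, as a careful person would: the job done as asked, in the order asked, and still so for the second after the job is handed in, with the robot touching nothing.
It also fails if it takes over 69 s, if anything falls off the work surface, if the arm or the gripper's body presses on something with over 40 N, if the wrist force passes 120 N, or if a joint passes its speed limit or range.

### The arm

A 6-joint arm with a two-finger parallel gripper is mounted at the origin on the work surface. World frame = base frame: x ahead of the robot, y to its left, z up, the work surface at z = 0. Lengths are in m, angles in rad, forces in N, time in s.
With the tool pointing down it reaches from about 0.35 to 0.875 m from the base axis. Payload 4.2 kg.
Tool frame: the origin (TCP) lies midway between the tips of the shut fingers; the grasp point (between the pads) lies 19 mm behind it; z points along the fingers, y is the direction in which the jaws open and shut (so a half turn about z gives the same grasp; the last joint's range is limited). The gripper opens to 85 mm and grips with 20 to 120 N. Pads are 22 mm wide; open, the fingers measure 114 mm over their backs; the gripper's body (76 mm by 85 mm) begins 54 mm behind the grasp point. The pads swing forward as they close: fully open they stand 13 mm farther back than shut.
Start: joints at [1.457, 0.385, 0.008, 0, -1.194, -0.259], TCP at [0.228, 0.582, 0.231] pointing down, gripper open.
Joint ranges: [-3.14, 3.14], [-1.21, 2.06], [-1.07, 1.41], [-3.16, 2.05], [-2.99, -0.16], [-3.1, 3.1]. Speed limits (rad/s): [2.79, 2.79, 3.14, 3.14, 3.14, 3.14].

### API

Orientations are given as a unit quaternion [x, y, z, w].
In Python, from station import bot gives the robot as it stands. Calls block until the motion is done:
- bot.move_ptp(position, orientation): joint-space move of the TCP to a pose.
- bot.servo_line(position, rot=None, feed=0.15): straight line of the TCP; rot=None keeps the orientation; feed is the mean speed in m/s.
- bot.move_j(angles): joint-space move.
- bot.release() and bot.close(grip_force=None): open the fingers fully, or close them until they stop; grip_force is the grip in N (None keeps the last).
- bot.wait(seconds).
- bot.ik(position, orientation): joint angles nearest the present ones, or None.
- bot.get_obs(): the state.
- bot.snapshot(name): name is "side" or "top" or "wrist"; returns (picture, depth): 420x560x3 uint8, red, green, blue; 420x560 float32, m along the optical axis (not along the pixel's ray), 0 where there is no reading.
- bot.get_calibration(name): a dict with "vfov" (degrees; the focal length in pixels is half the picture's height over the tangent of half this angle, whatever the lens; pixels are square), "cx", "cy" (the principal point, pixels), "rvec" (rotation vector, rad) and "tvec" (3), from world to camera coordinates, as OpenCV has them. Camera axes: x right, y down, z forward; pixel columns grow to the right and rows downward; lengths in m; the calibration is good to about 2 mm. A picture is of the moment at which its call begins: read the wrist's pose just before it. get_calibration takes no time and is no camera call; for the wrist camera it gives the pose at the moment of the call.
A pose or a line that the arm cannot do raises bot.Unreachable and nothing moves.
- bot.hand_in(): hands the job in, once; it reports no verdict.
Trained networks look in the newest picture that a camera, given by its name, has taken for a name from the list of things; names that differ only in an ending like _2 or _b are one class to them, and where a whole thing is asked for, a point or a joint stands for the part that bears it (a point fixed in the world has none). Each returns a list of dicts, best first, with "score" (0 to 1); they miss things now and then, are a little off and sometimes report something else, mostly with a low value. They report only what shows in the picture. A call takes as long as a camera call.
- bot.find_in(camera, target): "point" ([column, row] as shares, 0 to 1, of the picture: columns of its width, rows of its height, amid what is visible of it).
- bot.mark_of(camera, target): "point" ([column, row] as shares, 0 to 1, of the picture: columns of its width, rows of its height: a listed point, or the origin of a listed thing).
The state is a dict: "time_s": time; "joints": joint angles; "joint_vel": joint speeds; "tau": joint torques, N m; "ee_pos": TCP position; "tool_rot": TCP orientation; "force": force on the tool from outside, world axes, zero at the start; "moment": the same for the moment, N m; "grip_width": opening from 0.0 (shut) to 1.0 (fully open).
Only numpy, scipy, OpenCV 4.12 (cv2) and the standard library are available. Lean on these libraries where they do the work, as an engineer would, in place of code of your own. Each camera call takes 0.05 s, during which the arm holds its last target. There are 200 camera calls.

## Working session

There is one attempt and no reset: what is moved stays moved. The work goes in short steps, each a Python script; the robot and the scene stay as the last script left them, time stands still between calls to the robot, and variables do not carry over. Pictures are saved under pics/ and viewed, about 8 in all and at most 12, crops included, and the job is handed in when it is done.

```bash
mkdir -p pics; ls; cat > h.py <<'E'
import numpy as np, cv2
from scipy.spatial.transform import Rotation as R
from station import bot
def cam(n):
    c=bot.get_calibration(n); f=210/np.tan(np.radians(c['vfov'])/2)
    K=np.array([[f,0,c['cx']],[0,f,c['cy']],[0,0,1]]); Rm=R.from_rotvec(np.ravel(c['rvec'])).as_matrix()
    return K,Rm,np.ravel(c['tvec']),c
def ray(C,px):
    K,Rm,t,_=C; d=Rm.T@np.linalg.inv(K)@[px[0],px[1],1]; return -Rm.T@t,d
def onz(C,px,z):
    o,d=ray(C,px); return o+d*(z-o[2])/d[2]
def proj(C,p):
    K,Rm,t,_=C; q=K@(Rm@np.asarray(p)+t); return q[:2]/q[2]
def tri(obs):
    A=np.zeros((3,3));b=np.zeros(3)
    for C,px in obs:
        o,d=ray(C,px); d=d/np.linalg.norm(d); P=np.eye(3)-np.outer(d,d); A+=P;b+=P@o
    p=np.linalg.solve(A,b)
    return p,[float(np.linalg.norm(proj(C,p)-px)) for C,px in obs]
def down(yaw): # jaw axis (tool y) ; tool x at yaw, z down
    return (R.from_euler('z',yaw)*R.from_euler('x',np.pi)).as_quat()
def save(n,img): cv2.imwrite('pics/'+n,cv2.cvtColor(img,cv2.COLOR_RGB2BGR))
E
python3 - <<'E'
from h import *
o=bot.get_obs(); print(o['ee_pos'],R.from_quat(o['tool_rot']).as_matrix().round(3).tolist())
CC={n:cam(n) for n in('side','top','wrist')}
for n in CC:
    im,d=bot.snapshot(n); save(n+'0.png',im); np.save(n+'0.npy',d); print(n,CC[n][3], ray(CC[n],(280,210))[0].round(3))
T=['controller_top','plug_center','blank_top','tray_floor','dial_grip','pointer','index_tab']
for t in T:
    ob=[]
    for n in('side','top'):
        r=bot.mark_of(n,t)
        print(t,n,[(round(x['score'],2),(np.array(x['point'])*[560,420]).round(1).tolist()) for x in r[:2]])
        if r: ob.append((CC[n],np.array(r[0]['point'])*[560,420]))
    if len(ob)==2: print('  ',[np.round(v,3) for v in tri(ob)])
E
```

```text
pics
[0.22742003 0.58151314 0.23020293] [[0.931, -0.364, -0.001], [-0.364, -0.931, -0.002], [0.0, 0.002, -1.0]]
side {'vfov': 47.26629249922394, 'cx': 275.5251530753376, 'cy': 205.6199560807257, 'rvec': array([ 2.22550221, -0.98549577,  0.37037852]), 'tvec': array([-0.39758865,  0.37023633,  0.89578999])} [ 0.03  -0.524  0.907]
top {'vfov': 45.114730067461814, 'cx': 293.2191885429993, 'cy': 215.7887168770756, 'rvec': array([ 2.14237766, -2.15012453,  0.17532897]), 'tvec': array([-0.01451506,  0.57433257,  1.24244999])} [ 0.378 -0.004  1.316]
wrist {'vfov': 70.22788602970623, 'cx': 279.3615412998288, 'cy': 202.18926682884393, 'rvec': array([-1.6682192 ,  2.44810938,  0.34330267]), 'tvec': array([ 0.62311307, -0.03567442,  0.37941071])} [0.294 0.555 0.373]
controller_top side [(0.6, [260.1, 232.8]), (0.37, [295.1, 220.8])]
controller_top top [(0.78, [301.4, 244.7])]
   [array([ 0.498, -0.037,  0.081]), array([0.534, 0.483])]
plug_center side [(0.58, [229.3, 226.0]), (0.54, [272.8, 243.0])]
plug_center top [(0.77, [319.6, 242.2])]
   [array([ 0.456, -0.053,  0.175]), array([21.294, 18.94 ])]
blank_top side [(0.7, [299.4, 245.9])]
blank_top top [(0.53, [353.0, 236.5])]
   [array([ 0.506, -0.153,  0.129]), array([3.274, 2.832])]
tray_floor side [(0.79, [374.4, 322.8])]
tray_floor top [(0.84, [415.5, 236.7])]
   [array([ 0.524, -0.336,  0.008]), array([0.328, 0.26 ])]
dial_grip side [(0.66, [225.2, 206.4]), (0.57, [333.8, 239.7])]
dial_grip top [(0.81, [262.3, 247.1])]
   [array([0.488, 0.059, 0.106]), array([0.487, 0.459])]
pointer side [(0.71, [239.0, 200.4]), (0.43, [418.6, 283.0])]
pointer top [(0.88, [269.4, 238.1])]
   [array([0.51 , 0.04 , 0.121]), array([0.811, 0.766])]
index_tab side [(0.81, [231.9, 223.1])]
index_tab top [(0.98, [283.9, 256.8])]
   [array([0.463, 0.008, 0.11 ]), array([1.31 , 1.198])]
```

```bash
python3 - <<'E'
import cv2
a=cv2.imread('pics/top0.png'); cv2.imwrite('pics/t0b.png',cv2.resize(a[150:330,170:470],None,fx=2.6,fy=2.6,interpolation=cv2.INTER_CUBIC))
E
```

```text
(no output)
```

View pics/t0b.png

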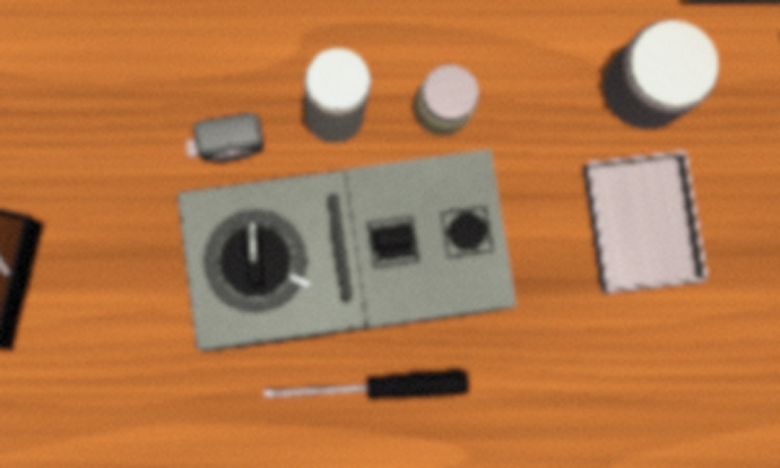

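View pics/side0.png

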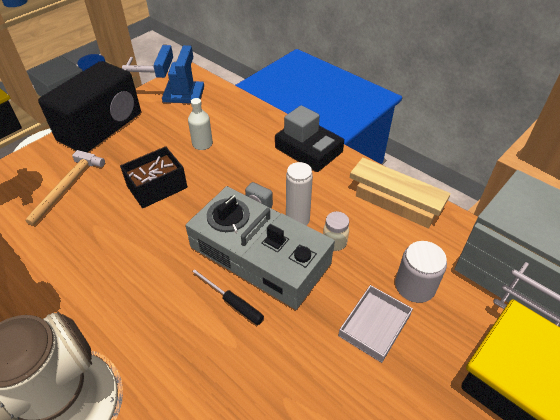

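```bash
python3 - <<'E'
from h import *
C=cam('top');K,Rm,t,_=C;d=np.load('top0.npy')
v,u=np.mgrid[:420,:560]; P=np.stack([(u-K[0,2])/K[0,0]*d,(v-K[1,2])/K[1,1]*d,d],-1)
W=(P-t)@Rm
X,Y,Z=W[...,0],W[...,1],W[...,2]
m=(abs(Z-.09)<.008)&(abs(X-.5)<.15)&(abs(Y+.04)<.2)&(d>0)
n,l,s,c=cv2.connectedComponentsWithStats(m.astype(np.uint8)); k=1+s[1:,4].argmax()
pts=W[l==k][:,:2].astype(np.float32); r=cv2.minAreaRect(pts); print(r,np.median(Z[l==k]))
# tall things near
m=(Z>.13)&(X>.4)&(X<.8)&(abs(Y)<.4)&(d>0)
n,l,s,c=cv2.connectedComponentsWithStats(m.astype(np.uint8))
for i in range(1,n):
    if s[i,4]>30: q=W[l==i]; print(s[i,4],q.min(0).round(3),q.max(0).round(3))
for yaw in(.09+np.pi/2,.09-np.pi/2):
    print(bot.ik([.497,-.08,.28],down(yaw)), bot.ik([.497,-.08,.1],down(yaw)))
E
```

```text
((0.4954208731651306, -0.03890508413314819), (0.1509135216474533, 0.3005059063434601), 7.948274612426758) 0.09003506307655364
206 [ 0.751 -0.4    0.13 ] [ 0.8   -0.39   0.185]
131 [0.662 0.351 0.13 ] [0.691 0.38  0.156]
547 [ 0.609 -0.06   0.13 ] [ 0.666 -0.001  0.175]
115 [0.461 0.039 0.13 ] [0.51  0.053 0.139]
64 [ 0.493 -0.1    0.13 ] [ 0.51  -0.067  0.137]
[ 0.16343499  0.14246896 -0.20108369  0.         -1.22724368  3.06815766] [ 0.16343499  0.3231769  -0.46322161  0.         -0.78439782  3.06815766]
[ 0.16343499  0.14246896 -0.20108369  0.         -1.22724368 -0.07343499] [ 0.16343499  0.3231769  -0.46322161  0.         -0.78439782 -0.07343499]
```

```bash
python3 - <<'E'
from h import *
th=.1387; q=down(th-np.pi/2)
ob={}
T=['plug_center','blank_top','dial_grip','pointer','index_tab','controller_top']
for i,p in enumerate([[.49,.09,.27],[.495,-.02,.27]]):
    bot.move_ptp(p,q); C=cam('wrist'); im,d=bot.snapshot('wrist'); save(f'w{i+1}.png',im); np.save(f'w{i+1}.npy',d); np.savez(f'c{i+1}.npz',K=C[0],R=C[1],t=C[2])
    for t in T:
        r=bot.mark_of('wrist',t)
        if r and r[0]['score']>.4: ob.setdefault(t,[]).append((C,np.array(r[0]['point'])*[560,420]))
for t in T:
    o=ob.get(t,[]); print(t,[x[1].round(1) for x in o], [np.round(v,4) for v in tri(o)] if len(o)>1 else '')
print(bot.get_obs()['time_s'],bot.get_obs()['force'])
E
```

```text
plug_center [array([298.9,   1. ]), array([290.2, 127.3])] [array([ 0.4951, -0.0823,  0.1017]), array([2.1761, 1.9539])]
blank_top [array([283.4,  47.6])] 
dial_grip [array([293.3, 146.7]), array([283.7, 251.3])] [array([0.4826, 0.0462, 0.1184]), array([0.7217, 0.6525])]
pointer [array([258. , 141.1]), array([250.3, 244.1])] [array([0.5187, 0.0464, 0.1103]), array([0.1496, 0.1355])]
index_tab [array([312.2, 113.7]), array([302.3, 217. ])] [array([0.4666, 0.0127, 0.0951]), array([1.3141, 1.1931])]
controller_top [array([297.7,  57.5]), array([285.2, 168.7])] [array([ 0.4911, -0.0379,  0.0891]), array([0.6001, 0.5434])]
4.0833 [0.53400486 0.00968378 0.32091881]
```

View pics/w2.png

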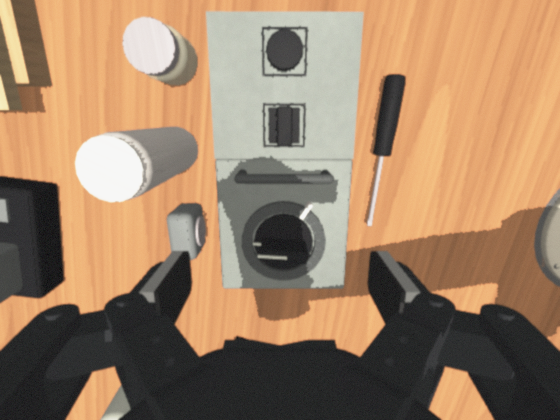

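```bash
python3 - <<'E'
from h import *
c=np.load('c2.npz');K,Rm,t=c['K'],c['R'],c['t'];d=np.load('w2.npy')
v,u=np.mgrid[:420,:560]; W=(np.stack([(u-K[0,2])/K[0,0]*d,(v-K[1,2])/K[1,1]*d,d],-1)-t)@Rm
X,Y,Z=W[...,0],W[...,1],W[...,2]
m=(abs(Z-.09)<.006)&(abs(X-.5)<.13)&(abs(Y+.04)<.2)&(d>0)
n,l,s,_=cv2.connectedComponentsWithStats(m.astype(np.uint8)); k=1+s[1:,4].argmax()
print(cv2.minAreaRect(W[l==k][:,:2].astype(np.float32)),np.median(Z[l==k]))
for nm,(x,y),zl in(('fin',(.5,-.083),.122),('bar',(.484,.046),.125)):
    m=(Z>zl)&(Z<.16)&(np.hypot(X-x,Y-y)<.032)&(d>0); q=W[m]; print(nm,len(q),q.mean(0).round(4),np.median(q[:,2]),cv2.minAreaRect(q[:,:2].astype(np.float32)))
im,dt=bot.snapshot('top'); save('top1.png',im)
o=bot.get_obs(); print(o['ee_pos'],R.from_quat(o['tool_rot']).as_euler('zyx'))
C=cam('top'); 
for t_ in ('tray_floor',):
    r=bot.mark_of('top',t_); print(onz(C,np.array(r[0]['point'])*[560,420],.003))
m=None
d=np.load('top0.npy');K,Rm,t,_=C;W=(np.stack([(u-K[0,2])/K[0,0]*d,(v-K[1,2])/K[1,1]*d,d],-1)-t)@Rm
m=(W[...,2]>.018)&(W[...,2]<.04)&(abs(W[...,0]-.52)<.09)&(abs(W[...,1]+.335)<.09); print(m.sum(),cv2.minAreaRect(W[m][:,:2].astype(np.float32)))
E
```

```text
((0.4936448037624359, -0.03902962803840637), (0.15057078003883362, 0.2994025945663452), 7.748708724975586) 0.09036633239739242
fin 610 [ 0.4999 -0.0835  0.1321] 0.13216785603171918 ((0.4995485842227936, -0.08304367959499359), (0.013756463304162025, 0.03461781144142151), 7.628276824951172)
bar 715 [0.483  0.0436 0.133 ] 0.1338518074432484 ((0.4833035469055176, 0.044971831142902374), (0.05079009756445885, 0.014348902739584446), 5.409989833831787)
[ 0.49504353 -0.01939407  0.27001952] [1.43092122e+00 2.00776478e-05 3.14158431e+00]
[ 0.53358437 -0.34322074  0.003     ]
314 ((0.5276952385902405, -0.3388798236846924), (0.13027945160865784, 0.10177890211343765), 6.881268501281738)
```

```bash
python3 - <<'E'
from h import *
q=down(.1335-np.pi/2); p=np.array([.4998,-.0832,.100])
def st(s):
    o=bot.get_obs(); print(s,round(o['time_s'],2),o['ee_pos'].round(4),'F',o['force'].round(1),'g',round(o['grip_width'],3)); return o
bot.move_ptp(p+[0,0,.09],q); st('above')
bot.servo_line(p,feed=.1); st('at')
bot.close(60); bot.wait(.2); st('closed')
bot.servo_line(p+[0,0,.006],feed=.02); st('pull6')
bot.servo_line(p+[0,0,.035],feed=.05); st('up35')
bot.servo_line(p+[0,0,.10],feed=.12); st('up')
im,d=bot.snapshot('side'); save('s2.png',cv2.resize(im[150:360,180:460],None,fx=2.5,fy=2.5))
E
```

```text
above 4.67 [ 0.5001 -0.0836  0.1899] F [1.1 0.4 1.1] g 1.002
at 5.72 [ 0.5005 -0.083   0.1007] F [-0.1  0.   0.7] g 0.998
closed 6.58 [ 0.4999 -0.0832  0.1002] F [0.3 0.1 2.9] g 0.156
pull6 7.03 [ 0.4988 -0.0834  0.106 ] F [-3.5 -0.  -1.3] g 0.152
up35 7.76 [ 0.5    -0.0831  0.1353] F [-0.2 -0.1 -0.8] g 0.156
up 8.45 [ 0.4992 -0.0832  0.1992] F [-1.1  0.4 -0.4] g 0.156
```

View pics/s2.png

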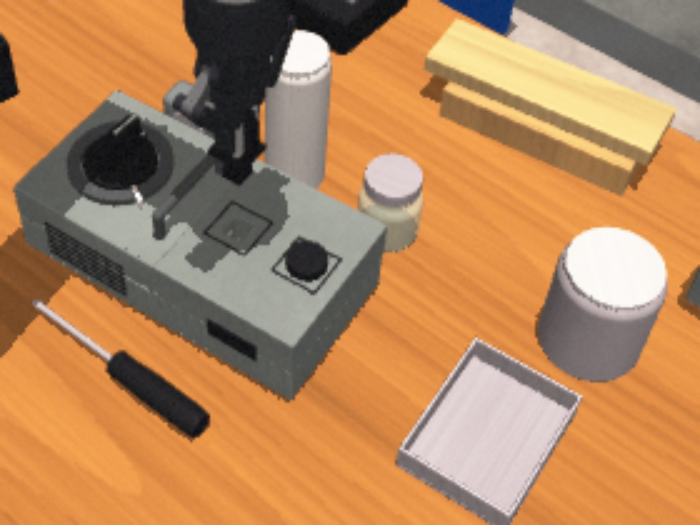

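```bash
python3 - <<'E'
from h import *
q=down(.125-np.pi/2); p=np.array([.528,-.339,.041])
def st(s):
    o=bot.get_obs(); print(s,round(o['time_s'],2),o['ee_pos'].round(4),'F',o['force'].round(1),'M',o['moment'].round(2),'g',round(o['grip_width'],3)); return o
bot.servo_line(p+[0,0,.16],rot=q,feed=.15)
bot.servo_line(p+[0,0,.012],feed=.12); bot.wait(.3); f0=st('pre')['force'][2]
z=p[2]+.012
while z>p[2]-.006:
    z-=.001; bot.servo_line([p[0],p[1],z],feed=.02); bot.wait(.1); f=bot.get_obs()['force'][2]
    print(round(z,4),round(f-f0,2))
    if f-f0>3: break
st('down')
im,d=bot.snapshot('side'); save('s3.png',cv2.resize(im[230:380,280:480],None,fx=3,fy=3))
E
```

```text
pre 12.05 [ 0.5282 -0.3391  0.0534] F [ 0.3  0.  -0.5] M [-0.06  0.01  0.04] g 0.155
0.052 -0.57
0.051 -0.67
0.05 -0.71
0.049 0.1
0.048 0.05
0.047 0.33
0.046 -0.45
0.045 0.3
0.044 -0.4
0.043 -0.46
0.042 0.27
0.041 1.76
0.04 6.55
down 16.6 [ 0.5283 -0.3392  0.0412] F [-1.4  0.6  6. ] M [ 0.27  0.38 -0.04] g 0.153
```

View pics/s3.png

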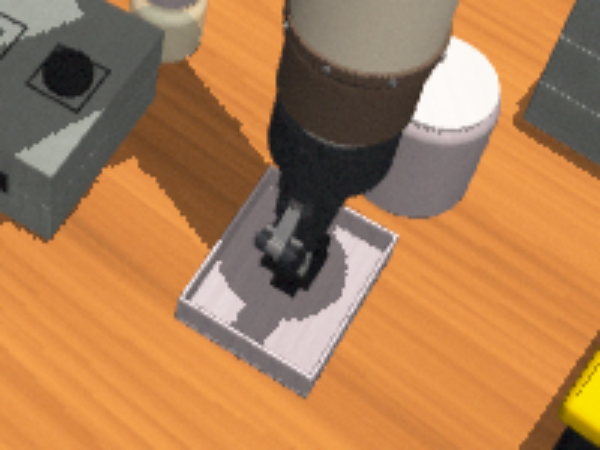

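```bash
python3 - <<'E'
from h import *
def st(s):
    o=bot.get_obs(); print(s,round(o['time_s'],2),o['ee_pos'].round(4),'F',o['force'].round(1),'g',round(o['grip_width'],3)); return o
p=np.array([.528,-.339,.041])
bot.servo_line(p,feed=.02); bot.release(); bot.wait(.2); st('rel')
bot.servo_line(p+[0,0,.05],feed=.08); bot.servo_line(p+[0,0,.19],feed=.2); 
ob={}
q=down(-.0)
V=[[.415,.045,.22],[.45,.02,.20]]
for i,v in enumerate(V):
    bot.move_ptp(v,q) if i==0 else bot.servo_line(v); bot.wait(.2)
    C=cam('wrist'); im,d=bot.snapshot('wrist'); save(f'd{i+1}.png',im); np.save(f'd{i+1}.npy',d); np.savez(f'cd{i+1}.npz',K=C[0],R=C[1],t=C[2])
    for t in ['dial_grip','pointer','index_tab']:
        r=bot.mark_of('wrist',t)
        if r and r[0]['score']>.4: ob.setdefault(t,[]).append((C,np.array(r[0]['point'])*[560,420]))
for t,o in ob.items(): print(t,[x[1].round(1) for x in o], [np.round(v,4) for v in tri(o)] if len(o)>1 else '')
im,d=bot.snapshot('side'); a=im[230:380,280:480]; b=cv2.imread('pics/d1.png')[:,:,::-1]
pt=tuple(int(x) for x in ob['dial_grip'][0][1]) if 'dial_grip' in ob else (280,210)
b=b[max(0,pt[1]-75):pt[1]+75,max(0,pt[0]-75):pt[0]+75]; print('crop org',max(0,pt[0]-75),max(0,pt[1]-75))
save('m4.png',np.hstack([cv2.resize(a,(400,300)),cv2.resize(b,(390,300) if b.shape[0]<100 else (300,300),interpolation=cv2.INTER_CUBIC)]))
st('view')
E
```

```text
rel 17.79 [ 0.528 -0.339  0.041] F [0.2 0.3 0. ] g 1.001
dial_grip [array([276.9, 122.4]), array([246.4, 169.9])] [array([0.4815, 0.0448, 0.1162]), array([0.4672, 0.4853])]
pointer [array([271.7,  71.5]), array([239.3, 115.8])] [array([0.521 , 0.0495, 0.1055]), array([0.5891, 0.6102])]
index_tab [array([316.2, 140.4]), array([289.3, 182.9])] [array([0.4658, 0.0105, 0.092 ]), array([0.1547, 0.1601])]
crop org 201 47
view 22.22 [0.4499 0.0202 0.2003] F [ 0.1  0.3 -0.2] g 0.996
```

View pics/m4.png

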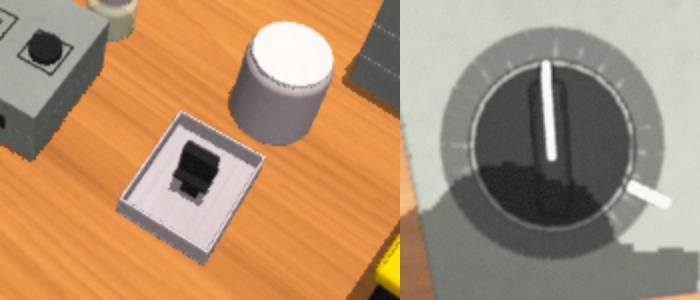

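```bash
cat > ang.py <<'E'
from h import *
def measure(im,d,K,Rm,t,ax=(.482,.045)):
    v,u=np.mgrid[:420,:560]; W=(np.stack([(u-K[0,2])/K[0,0]*d,(v-K[1,2])/K[1,1]*d,d],-1)-t)@Rm
    r=np.hypot(W[...,0]-ax[0],W[...,1]-ax[1]); Z=W[...,2]; ok=(d>0)
    # axis from ring edges: bar top rect
    m=ok&(Z>.127)&(Z<.15)&(r<.034); rect=cv2.minAreaRect(W[m][:,:2].astype(np.float32))
    g=im.min(2).astype(int)
    br=ok&(g>190)&(r<.06)&(Z>.085)
    n,l,s,c=cv2.connectedComponentsWithStats(br.astype(np.uint8))
    print('bar rect',np.round(rect[0],4),np.round(rect[1],4),round(rect[2],2))
    for i in range(1,n):
        if s[i,4]<8: continue
        uv=np.argwhere(l==i)[:,::-1].astype(np.float32); z=np.median(Z[l==i])
        C=(K,Rm,t,None); q=np.array([onz(C,x,z) for x in uv])[:,:2]
        vx,vy,x0,y0=cv2.fitLine(q.astype(np.float32),cv2.DIST_L2,0,.01,.01).ravel()
        rr=np.hypot(*(q-ax).T); cen=q.mean(0)
        print('blob',s[i,4],'z',round(z,4),'cen',cen.round(4),'r',rr.min().round(4),rr.max().round(4),'ang from axis',np.degrees(np.arctan2(*(cen-ax)[::-1])).round(2),'line',np.degrees(np.arctan2(vy,vx)).round(2),'axis off line',round(float((ax[0]-x0)*vy-(ax[1]-y0)*vx),4))
E
python3 - <<'E'
from ang import *
for i in(1,2):
    c=np.load(f'cd{i}.npz'); im=cv2.imread(f'pics/d{i}.png')[:,:,::-1]
    measure(im,np.load(f'd{i}.npy'),c['K'],c['R'],c['t'])
    C=(c['K'],c['R'],c['t'],None)
E
```

```text
bar rect [0.4833 0.0454] [0.0518 0.014 ] 4.12
blob 3440 z 0.0904 cen [0.5027 0.0381] r 0.037 0.0602 ang from axis -18.52 line 73.66 axis off line -0.0218
blob 207 z 0.1349 cen [0.4965 0.0465] r 0.0003 0.0313 ang from axis 5.72 line 3.77 axis off line 0.0005
bar rect [0.4834 0.0454] [0.0518 0.0142] 3.95
blob 2752 z 0.0903 cen [0.5177 0.0415] r 0.0485 0.0601 ang from axis -5.63 line 86.22 axis off line -0.0359
blob 42 z 0.1049 cen [0.5127 0.0474] r 0.0264 0.0348 ang from axis 4.54 line 7.12 axis off line -0.0014
blob 19 z 0.1348 cen [0.508  0.0473] r 0.0247 0.0274 ang from axis 5.03 line 48.68 axis off line -0.018
blob 8 z 0.1014 cen [0.4654 0.0066] r 0.0389 0.0449 ang from axis -113.42 line 66.28 axis off line -0.0002
```

```bash
cat >> ang.py <<'E'
def tab(im,d,K,Rm,t,ax=(.4825,.0453)):
    C=(K,Rm,t,None); g=im.min(2).astype(int)
    u,v=np.meshgrid(np.arange(560),np.arange(420)); o=-Rm.T@t
    D=np.stack([(u-K[0,2])/K[0,0],(v-K[1,2])/K[1,1],np.ones_like(u)],-1)@Rm
    P=o+D*((.101-o[2])/D[...,2])[...,None]; dx,dy=P[...,0]-ax[0],P[...,1]-ax[1]
    r=np.hypot(dx,dy); a=np.degrees(np.arctan2(dy,dx))
    m=(r>.038)&(r<.052)&(abs((a+115+180)%360-180)<25)
    # ring is dark: brightness-weighted tangent profile
    A=a[m];G=g[m];bg=np.median(G); w=np.clip(G-bg-.4*(np.percentile(G,99)-bg),0,None)
    c=(A*w).sum()/w.sum(); s=(w>0); print('tab',c.round(2),'r',r[m][s].min().round(4),r[m][s].max().round(4),'spread',A[s].min().round(1),A[s].max().round(1),bg,G.max())
    return c
E
python3 - <<'E'
from ang import *
for i,k in(('d1','cd1'),('d2','cd2'),('w1','c1'),('w2','c2')):
    c=np.load(f'{k}.npz'); im=cv2.imread(f'pics/{i}.png')[:,:,::-1]
    tab(im,None,c['K'],c['R'],c['t'])
for y in (.07,.03,-2.0,-2.06): print(bot.ik([.4825,.0453,.103],down(y)))
E
```

```text
tab -114.42 r 0.038 0.052 spread -139.7 -90.1 159.0 247
tab -113.71 r 0.0383 0.052 spread -118.0 -90.7 93.0 199
tab -114.92 r 0.0381 0.052 spread -139.9 -90.7 157.5 247
tab -116.63 r 0.038 0.0519 spread -139.7 -110.5 118.0 246
[ 4.29641491e-01  2.91004490e-01 -5.03798374e-01  4.44089210e-16
 -7.75993463e-01  1.21115484e+00]
[ 4.29641491e-01  2.91004490e-01 -5.03798374e-01  4.44089210e-16
 -7.75993463e-01  1.17115484e+00]
[ 0.42964149  0.29100449 -0.50379837  0.         -0.77599346 -0.85884516]
[ 0.42964149  0.29100449 -0.50379837  0.         -0.77599346 -0.91884516]
```

```bash
python3 - <<'E'
from ang import *
def st(s):
    o=bot.get_obs(); print(s,round(o['time_s'],2),o['ee_pos'].round(4),'F',o['force'].round(1),'M',o['moment'].round(2),'g',round(o['grip_width'],3)); return o
p=np.array([.4828,.0454,.103]); y0=np.radians(4.0); y1=np.radians(-114.5)
bot.move_ptp(p+[0,0,.08],down(y0)); bot.servo_line(p,feed=.1); st('at')
bot.close(60); bot.wait(.2); st('closed')
for y in np.linspace(y0,y1,5)[1:]: bot.move_ptp(p,down(y))
bot.wait(.3); st('turned')
bot.release(); bot.wait(.2); bot.servo_line(p+[0,0,.1],feed=.12)
# look: camera lies 7cm along tool x; tilt as before
for i,(v,yy) in enumerate([([.415,.045,.22],0.),([.45,.02,.20],0.)]):
    bot.move_ptp(v,down(yy)); bot.wait(.2)
    C=cam('wrist'); im,d=bot.snapshot('wrist'); save(f'e{i+1}.png',im); np.save(f'e{i+1}.npy',d); np.savez(f'ce{i+1}.npz',K=C[0],R=C[1],t=C[2])
    measure(im,d,*C[:3],ax=(.4825,.0453)); 
    for t in ['pointer','index_tab']:
        r=bot.mark_of('wrist',t)
        if r: px=np.array(r[0]['point'])*[560,420]; w=onz(C,px,.1); print(t,round(r[0]['score'],2),px.round(1),w.round(4),np.degrees(np.arctan2(w[1]-.0453,w[0]-.4825)).round(2))
    if i==0:
        u,v=proj(C,[.4825,.0453,.1]).astype(int); save('e1c.png',cv2.resize(im[v-65:v+65,u-65:u+65],(600,600),interpolation=cv2.INTER_CUBIC)); print('crop',u-65,v-65)
st('view')
E
```

```text
at 23.47 [0.4833 0.0455 0.1037] F [-0.3  0.1  0.9] M [ 0.03  0.04 -0.02] g 1.001
closed 24.32 [0.4829 0.0466 0.1034] F [-2.4  6.   2.4] M [ 1.43  0.78 -0.1 ] g 0.156
turned 26.85 [0.4811 0.0455 0.1033] F [-6.4  4.7  9. ] M [ 1.39  2.19 -0.08] g 0.152
bar rect [0.4818 0.0445] [0.0518 0.0139] 65.48
blob 3716 z 0.0904 cen [0.5021 0.0389] r 0.0006 0.0604 ang from axis -18.1 line 72.9 axis off line -0.0206
pointer 0.82 [318.  140.7] [0.4658 0.0103 0.1   ] -115.55
index_tab 0.63 [313.3 139.5] [0.4668 0.0144 0.1   ] -116.92
crop 212 55
bar rect [0.4821 0.0445] [0.0518 0.0143] 65.05
blob 2839 z 0.0904 cen [0.5182 0.0425] r 0.0485 0.0602 ang from axis -4.5 line 86.85 axis off line -0.0358
blob 11 z 0.1012 cen [0.463  0.0012] r 0.0447 0.0519 ang from axis -113.83 line 67.83 axis off line 0.0014
pointer 0.77 [289.8 182.4] [0.4681 0.0104 0.1   ] -112.5
index_tab 0.75 [289.2 185.3] [0.4656 0.0109 0.1   ] -116.19
view 31.42 [0.4498 0.0204 0.2006] F [ 0.6 -0.2 -0.8] M [ 0.02 -0.03 -0.04] g 0.999
```

View pics/e1c.png

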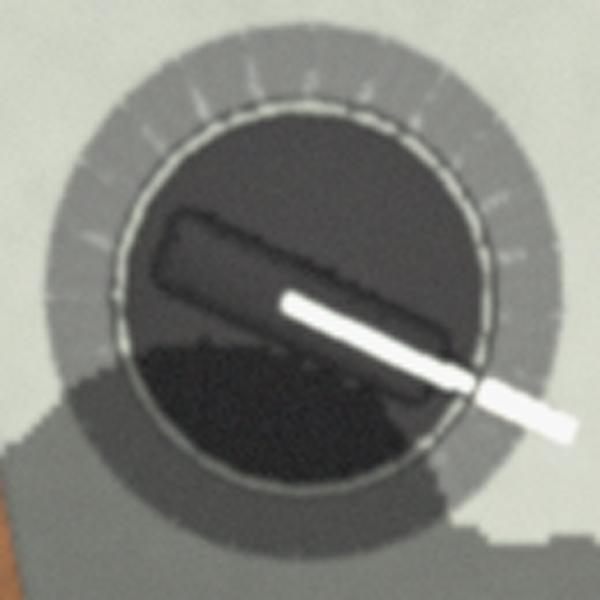

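```bash
python3 - <<'E'
from h import *
ax=np.array([.4824,.0453])
for i,k in(('d1','cd1'),('e1','ce1'),('w1','c1'),('w2','c2'),('d2','cd2'),('e2','ce2')):
    c=np.load(f'{k}.npz'); C=(c['K'],c['R'],c['t'],None); im=cv2.imread(f'pics/{i}.png'); g=im.min(2).astype(int)
    u,v=np.meshgrid(np.arange(560),np.arange(420)); o=-C[1].T@C[2]
    D=np.stack([(u-C[0][0,2])/C[0][0,0],(v-C[0][1,2])/C[0][1,1],np.ones_like(u)],-1)@C[1]
    def pol(z,sel):
        q=(o+D*((z-o[2])/D[...,2])[...,None])[...,:2]-ax; return q
    q=pol(.101,0); r=np.hypot(q[...,0],q[...,1]); a=np.degrees(np.arctan2(q[...,1],q[...,0]))
    m=(r>.0385)&(r<.0475)&(abs(a+115)<14); 
    G=g[m]; out=[]
    for f in(.5,.65):
        bg=np.percentile(G,50); w=np.clip(G-bg-f*(G.max()-bg),0,None); out.append(((a[m]*w).sum()/w.sum()).round(2))
    s=w>0
    print(i,'tab',out,'n',s.sum(),np.percentile(G,[50]),G.max(),'ang range',a[m][s].min().round(1),a[m][s].max().round(1))
    if i in('e1','e2','d1','d2'):
        q=pol(.1345,0); r=np.hypot(q[...,0],q[...,1]); a=np.degrees(np.arctan2(q[...,1],q[...,0])); a0=-114.7 if i[0]=='e' else 4
        m=(r>.004)&(r<.024)&(abs(a-a0)<90)&(g>130)
        if m.sum()>5: 
            l=cv2.fitLine(q[m].astype(np.float32),cv2.DIST_HUBER,0,.01,.01).ravel(); print('  white line n',m.sum(),'dir',np.degrees(np.arctan2(l[1],l[0])).round(2),'cen ang',np.degrees(np.arctan2(*q[m].mean(0)[::-1])).round(2))
E
```

```text
d1 tab [np.float64(-114.66), np.float64(-114.68)] n 61 [140.5] 247 ang range -117.8 -111.2
  white line n 157 dir 4.12 cen ang 4.63
e1 tab [np.float64(-114.65), np.float64(-114.65)] n 62 [140.] 247 ang range -117.9 -110.9
  white line n 151 dir 65.41 cen ang -114.7
w1 tab [np.float64(-114.69), np.float64(-114.69)] n 50 [141.] 247 ang range -118.2 -111.2
w2 tab [np.float64(-114.52), np.float64(-114.54)] n 35 [120.] 246 ang range -118.0 -111.5
d2 tab [np.float64(-114.27), np.float64(-114.24)] n 56 [80.] 192 ang range -117.3 -111.4
  white line n 108 dir 4.15 cen ang 4.95
e2 tab [np.float64(-114.25), np.float64(-114.2)] n 55 [80.] 194 ang range -117.2 -111.3
  white line n 107 dir 65.42 cen ang -115.2
```

```bash
python3 - <<'E'
from h import *
bot.servo_line([.44,.02,.30],feed=.2)
bot.move_j(bot.get_obs()['joints']+np.array([.9,0,0,0,0,0])); bot.wait(.3)
im,d=bot.snapshot('top'); save('top9.png',cv2.resize(im[150:330,170:470],None,fx=2.6,fy=2.6)); print(bot.get_obs()['time_s'])
E
```

```text
33.8417
```

View pics/top9.png

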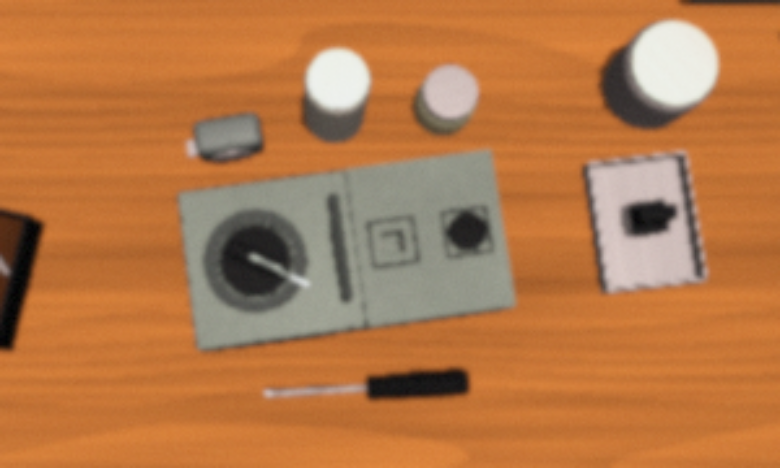

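Everything is in place in this view: the plug is in the tray around (650, 217), the pointer lines up with the tab at (300, 281), the blanking plug is still seated at (467, 230), and the other things haven't moved.

```bash
python3 -c "
from station import bot
print(bot.hand_in())"
```

```text
the job is handed in; nothing more can be done
None
```

The job is done and handed in at about 34 s of the 69 s allowed. No check failed.

- **Isolating plug:** I pulled it straight up out of its socket and lowered it into the tray until it touched, at about 6 N and the expected height. After I let go, the camera showed it standing upright on the tray floor.
- **Speed dial:** only then did I turn it about 118° clockwise. My last measurements put the pointer at -114.7° and the tab between -114.2° and -114.7°, so they agree to within about 0.5°. The network's own marks were coarser: they differed from each other by 1 to 4°, so I relied on the direct image measurements.
- **Everything else:** a final top view, with the arm clear, showed the blanking plug still in its socket. The tape measure, spray can, jar, paint tin and screwdriver had not moved. The glue bottle was outside that crop, so I did not check it at the end.

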